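# Hang a ring bracket on the slotted stand and put the stone up on it

### The job

Hook the loose ring bracket's two claws into the top pair of slots of the slotted stand, feeling for them without forcing, and press it down until it is fully home and the stand's spring catch has snapped out over its lip. Then lift the stone sphere off its pipe ring and set it gently in the bracket's ring. Leave everything else where it is.

Things in the scene. Friction and masses are not known exactly. Their poses are not given: they have to be found in the camera images.
- bracket: Steel ring bracket, 163x76x52 mm, 0.25-0.42 kg, loose, lying upright as used. Origin: heel, bottom middle of its 5 mm end plate's back; +x where the claws point, z up. At y = +-30 two claws, 5 wide, leave the back at z 40-47, reach x = 11, turn down to z = 24 (teeth x 6-11, rounded). Plate y +-38, z 0-52, a window (y +-17, z 5-18) over its bottom lip. A rib leads to the ring at x = -125.
- bracket_grip (a point): Grip point on the bracket's upright rib, 48 mm in front of the plate's back, 24 mm above its underside. The rib is 12 mm thick (along the bracket's y), 34 mm high and runs from x = -5 to x = -72 mm of the bracket; 10 mm high from there to the ring. Grasp from above, fingers closing along the bracket's y.
- bracket_ring (a point): Centre of the bracket's ring at its top rim: inner radius 22 mm, outer 27 mm, 10 mm high, 125 mm in front of the plate's back. The stone resting in it has its centre 25 mm above this point.
- stand: Grey slotted stand, base 112x124 mm, bolted down, 165 high. Origin on the bench at the middle of the base, under the uprights' front; +x into them, z up. Two uprights, 60 mm apart, 26 wide, 4 mm sheet, hollow behind, a tie sheet between their tops; slots 8 wide, top pair z 130-157, lower 78-105. As a pair they are clamped to the base up to 10 mm off its middle, to +y or -y: see or feel.
- seat (a point): On the stand's middle plane, at the uprights' front, 90 mm above the bench, axes as the stand's. Fully home in the top slots the bracket's origin lies here with like axes, save for the uprights' sideways offset (+-10 mm). Claws enter 16 to 20 mm above home and within 1.5 mm sideways, else they stop on the sheet, the plate 11 mm short; once in, the plate meets the uprights and drops 18 mm to home.
- catch (a joint): Spring catch between the uprights, in m: 0 = sprung out (4 mm proud of the uprights), up to 0.007 pushed back. Steel, 26 mm wide, flat underside 6 mm above the seat, sloping top. Going down, the bracket's lip meets it 17 mm above home and pushes it back (5 to 20 N downward); in the last 2 mm it snaps out through the window above the lip. Then the bracket cannot be lifted more than about 1 mm.
- stone_center (a point): Centre of the dark polished stone sphere, diameter 66 mm, 0.43 kg, resting at the start on a pipe ring (the other sphere, on the mat near the bench's front edge, is fixed and not meant). Centre then about 52 mm above the bench. Grasp across its middle from above.
- stone: The same stone sphere as a body; its origin is on its surface, so use the centre point.
- pipe_ring: Steel ring cut from pipe, 48 mm across, 23 mm high, fixed to the bench, under the stone at the start. Origin: centre of its underside.
- rough_stone: Pale rough stone, about 50 mm, loose at the right; a bystander.

How it is judged (in metres and radians):
On the way:
1. the bracket hangs by both claws in the top slots, fully home, with the catch sprung out above its lip (z of bracket in the frame of seat between -0.0025 and 0.0025 m and x of bracket in the frame of seat between -0.005 and 0.003 m and y of bracket in the frame of seat between -0.013 and 0.013 m and angle between bracket's own z axis and vertical below 0.11 rad and angle between the y axis of bracket and the y axis of seat, either way round below 0.09 rad and value of joint catch below 0.0015 m), for 0.2 s.
At the end, for the whole second after the job is handed in: The bracket hangs in the top slots, its heel within 2.5 mm of the seat in height, upright within 6 degrees, square to the uprights, the catch sprung out above its lip (below 1.5 mm); the stone lies at rest in the bracket's ring, within 6 mm of its middle (all of step 1 and horizontal distance between stone_center and bracket_ring below 0.006 m and z of stone_center in the frame of bracket_ring between 0.019 and 0.029 m and linear speed of each of stone, bracket below 0.02 m/s); the robot touches nothing.
It fails at once if the bracket is forced while it is hung: more than 70 N in all between bracket and stand with no stone on it (contact force between bracket and stand above 70 N and contact force between stone and bracket below 0.2 N).
It fails at once if the stone is dropped or rammed into the ring: more than 30 N between stone and bracket (contact force between stone and bracket above 30 N).
It fails at once if a bystander is moved more than 30 mm (distance of rough_stone from where it was at the start of the episode above 0.03 m).
It also fails if it takes over 67 s, if anything falls off the work surface, if the arm or the gripper's body presses on something with over 40 N, if the wrist force passes 120 N, or if a joint passes its speed limit or range.

### The arm

A 6-joint arm with a two-finger parallel gripper is mounted at the origin on a cart in front of the work surface, level with it; the furniture and walls round the work are solid. World frame = base frame: x ahead of the robot, y to its left, z up, the work surface at z = 0. Lengths are in m, angles in degrees, forces in N, time in s.
With the tool pointing down it reaches from about 0.4 to 0.825 m from the base axis. Payload 7 kg.
Tool frame: the origin (TCP) lies at the very end of the fingers, on their centre line; the grasp point (between the pads) lies 19 mm behind it (ctrl.grip_point_offset is the distance from the TCP to the grasp point, in m); x points along the fingers, z is the direction in which the jaws open and shut, and the axes are right-handed (so a half turn about x gives the same grasp; the last joint's range is limited). The gripper opens to 88 mm and grips with 3 to 60 N. Pads are 19 mm wide; open, the fingers measure 130 mm over their backs; the gripper's body (78 mm by 193 mm) begins 47 mm behind the grasp point.
Start: joints at [87.955, 20.546, 0.682, 0, -70.136, -16.507], TCP at [0.215, 0.64, 0.227] pointing down, gripper open.
Joint ranges: [-176.03, 176.03], [-82.01, 121.73], [-58.28, 71.71], [-173.87, 95.51], [-174.79, -0.11], [-173.66, 173.66]. Speed limits (degrees/s): [136.94, 136.94, 172.46, 180, 180, 180].

### API

Orientations are given as [roll, pitch, yaw] about the fixed x, y, z axes, in that order (R = Rz(yaw) Ry(pitch) Rx(roll)).
In Python, from plant import get_obs, snapshot, calibration, close_job, ctrl gives the robot as it stands.
- The arm moves only by the tool move_arm, never from a script. Its argument "commands" is a list that holds one entry, the list of rows, each a list of 4 numbers: the shift along the tool's x, y, z in cm, then the turn about the tool's x in rad. In form: [[[dx, dy, dz, spin], ...]]. A call has 1 to 8 rows; each row shifts and turns the commanded pose from where the row before left it, along the tool's axes as they then stand; what a row does not reach is not made up. A row lasts 1/10 s, in which the tool goes at most 50 mm and 8.59 degrees, less where a joint would pass 70% of its speed; a pose out of reach is approached as far as the arm can. A call with a gripper value outside its range is refused whole. "jaw" is the finger opening in cm, from 0 to 8.76, set as the call begins (left out, the last holds). The fingers move at their own pace and stop on an object; the grip force is fixed at half the most. Time passes only in rows, so rows that do not move let the fingers close. It gives the time, the measured TCP pose, the force and the opening at its end, in the units of the state.
- get_obs(): the state, without advancing time (a new reading comes with each control period).
- snapshot(name): name is "side" or "top"; returns (picture, depth): 420x560x3 uint8, red, green, blue; 420x560 float32, m along the optical axis (not along the pixel's ray), 0 where there is no reading.
- calibration(name): a dict with "mtx" (3x3 intrinsics, pixels), "T" (4x4, takes a point from camera to world coordinates). Camera axes: x right, y up, looking along -z (the intrinsics and any distortion apply to the point x, -y, -z); pixel columns grow to the right and rows downward; lengths in m; the calibration is good to about 2 mm. A picture is of the moment at which its call begins. calibration takes no time and is no camera call.
- close_job(): hands the job in, once; it reports no verdict.
The state is a dict: "clock": time; "joint_pos": joint angles; "qvel": joint speeds; "tau": joint torques, N m; "tool_pos": TCP position; "orientation": TCP orientation; "force": force on the tool from outside, world axes, zero at the start; "moment": the same for the moment, N m; "opening": finger opening in m.
Only numpy, scipy, OpenCV 4.12 (cv2) and the standard library are available. Lean on these libraries where they do the work, as an engineer would, in place of code of your own. Each camera call takes 0.05 s, during which the arm holds its last target. There are 200 camera calls.

## Working session

There is one attempt and no reset: what is moved stays moved. The work goes in short steps, Python scripts to look and compute and a tool call to move; the robot and the scene stay as the last step left them, time stands still between calls to the robot, and variables do not carry over. Pictures are saved under pics/ and viewed, about 8 in all and at most 12, crops included, and the job is handed in when it is done.

Besides the shell and the picture viewer there is one more tool, called after ">>>" as name(argument=value, ...) on one line, values as JSON. move_arm: Moves the arm, as the interface text tells. Its arguments: {"type":"object","properties":{"commands":{"type":"array"},"jaw":{"type":"number"}},"required":["commands"]}

```bash
ls; mkdir -p pics; cat > h.py <<'E'
import numpy as np, cv2
from plant import get_obs, snapshot, calibration, close_job, ctrl
def cloud(name):
    im,d=snapshot(name); c=calibration(name); K=c["mtx"];T=c["T"]
    v,u=np.mgrid[:d.shape[0],:d.shape[1]]
    x=(u-K[0,2])/K[0,0]*d; y=(v-K[1,2])/K[1,1]*d
    P=np.stack([x,-y,-d,np.ones_like(d)],-1)@T.T
    P=P[...,:3]; P[d==0]=np.nan
    return im,P
E
python3 - <<'E'
from h import *
print({k:np.round(v,4) if not isinstance(v,dict) else v for k,v in get_obs().items()}, ctrl.grip_point_offset)
for n in("top","side"):
    im,P=cloud(n); c=calibration(n); print(n,{k:np.round(v,3) for k,v in c.items()})
    cv2.imwrite(f"pics/{n}0.png",im[...,::-1]); np.savez(f"{n}0.npz",im=im,P=P)
E
```

```text
pics
{'clock': np.float64(0.0), 'joint_pos': array([ 8.79554e+01,  2.05910e+01,  6.34100e-01, -2.16000e-02,
       -7.01353e+01, -1.65072e+01]), 'qvel': array([ 0.036 , -0.0572,  0.0057, -0.0997, -0.0095,  0.0775]), 'tau': array([-3.00000e-04, -5.82714e+01,  2.93052e+01,  6.99720e+00,
        6.90000e-03, -2.00000e-04]), 'tool_pos': array([0.2146, 0.6395, 0.2256]), 'orientation': array([   4.1085,   89.9055, -104.4507]), 'force': array([-0.4339,  0.3132, -0.1757]), 'moment': array([ 0.035 ,  0.0011, -0.0152]), 'opening': np.float64(0.0877)} 0.0188
top {'mtx': array([[473.762,   0.   , 273.023],
       [  0.   , 473.762, 208.089],
       [  0.   ,   0.   ,   1.   ]]), 'T': array([[-2.000e-03,  9.840e-01, -1.760e-01,  2.940e-01],
       [-1.000e+00, -1.000e-03,  6.000e-03, -3.400e-02],
       [ 6.000e-03,  1.760e-01,  9.840e-01,  1.285e+00],
       [ 0.000e+00,  0.000e+00,  0.000e+00,  1.000e+00]])}
side {'mtx': array([[544.279,   0.   , 279.305],
       [  0.   , 544.279, 203.542],
       [  0.   ,   0.   ,   1.   ]]), 'T': array([[ 0.994,  0.072, -0.081,  0.428],
       [-0.108,  0.665, -0.739, -0.863],
       [ 0.   ,  0.743,  0.669,  0.826],
       [ 0.   ,  0.   ,  0.   ,  1.   ]])}
```

View pics/top0.png

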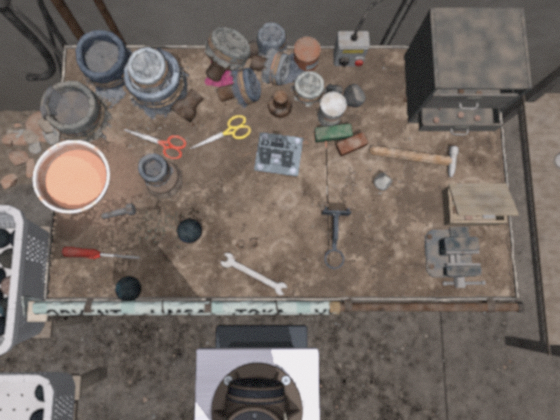

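View pics/side0.png

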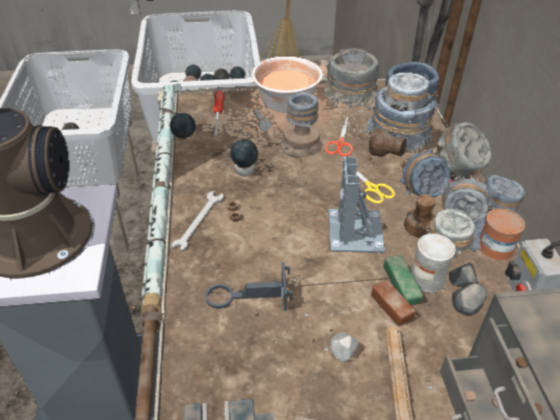

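Top view: bracket plate at about (336,212), ring at (333,260); stand around (279,155); stone at (190,230), decoy at (128,289). Next I'll view enlarged crops.

```bash
python3 - <<'E'
from h import *
t=np.load("top0.npz")["im"];s=np.load("side0.npz")["im"]
a=cv2.resize(t[125:275,240:360],None,fx=4,fy=4,interpolation=3)[:600,:400]
b=cv2.resize(s[140:320,200:400],(400,360),interpolation=3)
a=cv2.resize(t[130:275,250:360],(440,580),interpolation=3)
o=np.zeros((580,800,3),np.uint8);o[:,:440]=a;o[:324,440:]=cv2.resize(b,(360,324))
cv2.imwrite("pics/crop1.png",o[...,::-1])
for n in("top","side"):
    P=np.load(n+"0.npz")["P"]
    pts={"top":dict(plate=(336,212),rib=(335,230),ring=(333,250),stand=(279,155),base=(260,170),stone=(190,230),rough=(382,181)),"side":dict(plate=(285,285),rib=(262,290),ring=(210,295),upr=(345,200),stone=(243,152),base=(350,243))}[n]
    for k,(u,v) in pts.items(): print(n,k,np.round(P[v,u],4))
E
```

```text
top plate [ 0.5037 -0.2081  0.0517]
top rib [ 0.4581 -0.2067  0.0338]
top ring [ 0.4068 -0.203   0.0116]
top stand [ 0.6439 -0.057   0.1057]
top base [ 0.6307 -0.0058  0.0042]
top stone [0.4523 0.1711 0.0814]
top rough [nan nan nan]
side plate [ 0.5069 -0.2304  0.0522]
side rib [ 0.4656 -0.2158  0.0255]
side ring [ 0.3674 -0.201   0.0055]
side upr [ 0.6406 -0.0886  0.1211]
side stone [0.454  0.1527 0.0739]
side base [ 0.659  -0.0966  0.0067]
```

View pics/crop1.png

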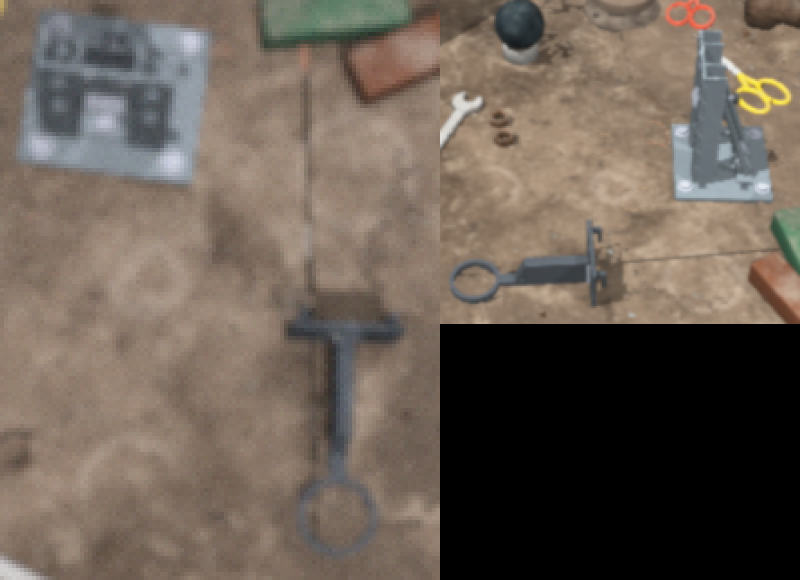

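The crop shows the bracket's ring towards the robot with its claws pointing away. The stand's uprights face the robot, and its base is turned a few degrees clockwise. Now the fits.

```bash
cat > fit.py <<'E'
from h import *
from scipy.optimize import least_squares
def box(P,lo,hi):
    Q=P.reshape(-1,3); Q=Q[np.isfinite(Q).all(1)]
    return Q[((Q>lo)&(Q<hi)).all(1)]
def bracket(P):
    B=box(P,[.33,-.27,.003],[.56,-.15,.07])
    pl=B[B[:,2]>.045]; rib=B[(B[:,2]>.029)&(B[:,2]<.038)&(B[:,0]<.49)&(B[:,0]>.43)&(abs(B[:,1]+.207)<.015)]
    rg=B[(B[:,0]<.418)&(B[:,2]<.016)]
    f=least_squares(lambda p:np.hypot(rg[:,0]-p[0],rg[:,1]-p[1])-.0245,[.385,-.203],loss="soft_l1",f_scale=.003)
    print(" ring",np.round(f.x,4),len(rg),"z",np.median(rg[:,2]).round(4))
    print(" rib mean",rib.mean(0).round(4),len(rib)," plate mean",pl.mean(0).round(4),"y range",np.percentile(pl[:,1],[1,99]).round(4),"x",np.percentile(pl[:,0],[2,98]).round(4))
    v=rib.mean(0)[:2]-f.x; print(" yaw ring->rib",np.degrees(np.arctan2(v[1],v[0])).round(2), end=" ")
    v=pl.mean(0)[:2]-f.x; print("ring->plate",np.degrees(np.arctan2(v[1],v[0])).round(2), end=" ")
    k=np.polyfit(pl[:,1],pl[:,0],1)[0]; print("plate line",np.degrees(np.arctan(-k)).round(2))
def stone(P,c0=(.44,.165)):
    S=box(P,[c0[0]-.04,c0[1]-.04,.045],[c0[0]+.04,c0[1]+.04,.1])
    f=least_squares(lambda p:np.linalg.norm(S-p,axis=1)-.033,[*c0,.052],loss="soft_l1",f_scale=.003)
    print(" stone",f.x.round(4),len(S),"res",np.sqrt(2*f.cost/len(S)).round(4))
def stand(P):
    S=box(P,[.54,-.15,-.01],[.74,.05,.2])
    b=S[(S[:,2]>.002)&(S[:,2]<.009)]
    r=cv2.minAreaRect((b[:,:2]*1000).astype(np.float32)); print(" base rect",np.round(r[0],1),np.round(r[1],1),round(r[2],2),"z",np.median(b[:,2]).round(4))
    for z0,z1 in((.02,.05),(.05,.075),(.108,.128),(.158,.172)):
        q=S[(S[:,2]>z0)&(S[:,2]<z1)]
        if len(q)>5: print(" z",z0,z1,len(q),"x",np.percentile(q[:,0],[2,10,50,98]).round(4),"y",np.percentile(q[:,1],[2,50,98]).round(4))
if __name__=="__main__":
  for n in("top","side"):
    P=np.load(n+"0.npz")["P"]; print(n); bracket(P);stone(P);stand(P)
E
python3 fit.py
```

```text
top
 ring [ 0.3777 -0.2113] 425 z 0.005
 rib mean [ 0.4617 -0.2099  0.033 ] 89  plate mean [ 0.5057 -0.2119  0.0498] y range [-0.2476 -0.1744] x [0.5013 0.5155]
 yaw ring->rib 0.99 ring->plate -0.24 plate line -3.18
 stone [0.4547 0.1772 0.0511] 488 res 0.0016
 base rect [639.7 -49.8] [199.5 199.4] 0.3 z 0.0046
 z 0.02 0.05 59 x [0.6362 0.6368 0.6446 0.69  ] y [-0.0909 -0.0337 -0.0092]
 z 0.05 0.075 52 x [0.6367 0.6371 0.644  0.6917] y [-0.0902 -0.051  -0.0097]
 z 0.108 0.128 140 x [0.6366 0.6379 0.6624 0.6766] y [-0.0904 -0.0518 -0.0107]
 z 0.158 0.172 128 x [0.6361 0.6389 0.646  0.6695] y [-0.093  -0.0485 -0.0092]
side
 ring [ 0.373  -0.2174] 1520 z 0.0048
 rib mean [ 0.463  -0.2118  0.0342] 198  plate mean [ 0.5086 -0.216   0.0513] y range [-0.25   -0.1763] x [0.5031 0.5189]
 yaw ring->rib 3.56 ring->plate 0.6 plate line -2.67
 stone [0.4568 0.1776 0.0531] 522 res 0.0017
 base rect [640.1 -49.9] [199.7 199.8] 0.06 z 0.0039
 z 0.02 0.05 256 x [0.6383 0.6405 0.6539 0.7083] y [-0.0966 -0.0912 -0.0161]
 z 0.05 0.075 224 x [0.6381 0.6404 0.6545 0.699 ] y [-0.0971 -0.091  -0.0254]
 z 0.108 0.128 186 x [0.6384 0.6405 0.6509 0.6898] y [-0.0968 -0.0917 -0.013 ]
 z 0.158 0.172 272 x [0.6394 0.6423 0.6541 0.6728] y [-0.0958 -0.064  -0.0093]
```

```bash
python3 - <<'E'
from fit import *
for n in("top","side"):
    D=np.load(n+"0.npz"); P=D["P"].copy(); im=D["im"].astype(int)
    P[(im[...,0]-im[...,2])>8]=np.nan
    print(n); 
    g=box(D["P"],[.45,-.15,-.03],[.58,.1,.03]); print("ground z",np.median(g[:,2]).round(4))
    B=box(P,[.33,-.27,-.01],[.56,-.15,.07]); rg=B[(B[:,0]<.405)&(B[:,2]<.02)]
    f=least_squares(lambda p:np.hypot(rg[:,0]-p[0],rg[:,1]-p[1])-.0245,[.383,-.206],loss="soft_l1",f_scale=.002)
    print("ring",f.x.round(4),len(rg),"x",np.percentile(rg[:,0],[1]),"y",np.percentile(rg[:,1],[1,99]).round(4))
    for lo,hi in((.40,.43),(.43,.455),(.455,.49)):
        q=B[(B[:,0]>lo)&(B[:,0]<hi)]; print("rib",lo,hi,len(q),q.mean(0).round(4),np.percentile(q[:,1],[3,97]).round(4))
    S=box(P,[.56,-.13,-.01],[.72,.03,.012])
    r=cv2.minAreaRect((S[:,:2]*1000).astype(np.float32)); print("base",np.round(r[0],1),np.round(r[1],1),round(r[2],2),cv2.boxPoints(r).round(1).tolist(),len(S))
    # front of uprights: line fit per y bin of min x
    S=box(P,[.56,-.13,.03],[.72,.03,.175]); 
    for y0 in np.arange(-.10,.0,.008):
        q=S[(S[:,1]>y0)&(S[:,1]<=y0+.008)]
        if len(q): print("  y",round(y0+.004,4),"minx",np.percentile(q[:,0],4).round(4),len(q),"z<.128 n",(q[:,2]<.128).sum())
E
```

```text
top
ground z -0.0006
ring [ 0.3839 -0.205 ] 84 x [0.35868574] y [-0.2298 -0.181 ]
rib 0.4 0.43 64 [ 0.4138 -0.2047  0.0073] [-0.2195 -0.1886]
rib 0.43 0.455 56 [ 0.4419 -0.2064  0.0229] [-0.2122 -0.2023]
rib 0.455 0.49 70 [ 0.4722 -0.208   0.027 ] [-0.2145 -0.2037]
base [674.7 -56.3] [125.  109.3] 81.45 [[611.2999877929688, -110.0], [719.4000244140625, -126.19999694824219], [738.0, -2.5999999046325684], [629.9000244140625, 13.699999809265137]] 763
  y -0.096 minx 0.6369 15 z<.128 n 4
  y -0.088 minx 0.6353 54 z<.128 n 34
  y -0.08 minx 0.6368 49 z<.128 n 29
  y -0.072 minx 0.6379 67 z<.128 n 34
  y -0.064 minx 0.6391 51 z<.128 n 34
  y -0.056 minx 0.6386 63 z<.128 n 45
  y -0.048 minx 0.6395 62 z<.128 n 45
  y -0.04 minx 0.6413 57 z<.128 n 26
  y -0.032 minx 0.644 63 z<.128 n 35
  y -0.024 minx 0.645 55 z<.128 n 34
  y -0.016 minx 0.6461 54 z<.128 n 32
  y -0.008 minx 0.6469 40 z<.128 n 16
side
ground z 0.0017
ring [ 0.3846 -0.2076] 226 x [0.35891864] y [-0.2333 -0.1809]
rib 0.4 0.43 131 [ 0.4134 -0.2089  0.0105] [-0.2266 -0.1903]
rib 0.43 0.455 185 [ 0.4433 -0.2127  0.0233] [-0.2166 -0.2047]
rib 0.455 0.49 279 [ 0.4727 -0.2143  0.0248] [-0.2182 -0.2062]
base [675.6 -58.9] [126.3 106. ] 81.82 [[614.2000122070312, -113.80000305175781], [719.0999755859375, -128.89999389648438], [737.0, -3.9000000953674316], [632.2000122070312, 11.100000381469727]] 1132
  y -0.096 minx 0.6391 573 z<.128 n 396
  y -0.088 minx 0.6383 273 z<.128 n 221
  y -0.08 minx 0.6391 28 z<.128 n 19
  y -0.072 minx 0.6403 128 z<.128 n 31
  y -0.064 minx 0.6401 39 z<.128 n 17
  y -0.056 minx 0.6409 35 z<.128 n 27
  y -0.048 minx 0.6401 24 z<.128 n 15
  y -0.04 minx 0.6427 41 z<.128 n 9
  y -0.032 minx 0.6464 199 z<.128 n 91
  y -0.024 minx 0.6474 29 z<.128 n 21
  y -0.016 minx 0.6487 65 z<.128 n 16
  y -0.008 minx 0.65 39 z<.128 n 2
```

```bash
cat > go.py <<'E'
import sys; from h import *
from scipy.spatial.transform import Rotation as Ro
def state():
    o=get_obs(); R=Ro.from_euler("xyz",o["orientation"],degrees=True).as_matrix(); return o,R
def plan(*tg,yaw=None):
    """world waypoints -> tool-frame shifts in cm (current orientation); spin so tool z lies along dir yaw+90 (mod 180)"""
    o,R=state(); p=o["tool_pos"]; print("t",o["clock"].round(2),"p",p.round(4),"R\n",R.round(3),"F",o["force"].round(1),"q",o["joint_pos"].round(1))
    if yaw is not None:
        cur=np.degrees(np.arctan2(R[1,2],R[0,2])); d=(yaw+90-cur+90)%180-90
        s=np.radians(-d) # tool x is down: + spin turns clockwise seen from above
        print("tool z dir",cur.round(2),"spin",s.round(4))
    for t in tg:
        print("to",t,"cm",(R.T@(np.array(t)-p)*100).round(2)); p=np.array(t)
E
python3 - <<'E'
from go import *
plan([.48,.35,.225],[.461,-.2085,.225],[.461,-.2085,.006],yaw=-2.5)
E
```

```text
Traceback (most recent call last):
  File "go.py", line 7, in plan
    o,R=state(); p=o["tool_pos"]; print("t",o["clock"].round(2),"p",p.round(4),"R\n",R.round(3),"F",o["force"].round(1),"q",o["joint_pos"].round(1))
                                            ^^^^^^^^^^^^^^^^
AttributeError: 'float' object has no attribute 'round'
```

```bash
sed -i 's/o\["clock"\].round(2)/o["clock"]/' go.py; python3 - <<'E'
from go import *
plan([.48,.35,.225],[.461,-.2085,.225],[.461,-.2085,.006],yaw=-2.5)
E
```

```text
t 0.1 p [0.2147 0.6395 0.2257] R
 [[-0.     0.948 -0.318]
 [-0.001 -0.318 -0.948]
 [-1.     0.     0.001]] F [ 0.2 -0.4  0. ] q [ 88.   20.6   0.6  -0.  -70.1 -16.5]
tool z dir -108.56 spin -0.2803
to [0.48, 0.35, 0.225] cm [ 0.11 34.37 19.  ]
to [0.461, -0.2085, 0.225] cm [ 0.08 15.98 53.55]
to [0.461, -0.2085, 0.006] cm [21.9  -0.   -0.03]
```

>>> move_arm(commands=[[[0, 4.2, 2.3, 0], [0, 4.2, 2.3, 0], [0, 4.2, 2.3, 0], [0, 4.2, 2.3, 0], [0, 4.2, 2.3, 0], [0, 4.2, 2.3, 0], [0, 4.2, 2.3, 0], [0, 4.2, 2.3, 0]]], jaw=6)

```text
clock: 0.9
tool_pos: [0.4756, 0.3568, 0.2264]
orientation: [-41.6, 90.0, -150.1]
force: [0.5, 0.8, -0.1]
opening: 0.06
```

>>> move_arm(commands=[[[0, 1.2, 4.4, 0], [0, 1.2, 4.4, 0], [0, 1.2, 4.4, 0], [0, 1.2, 4.4, 0], [0, 1.2, 4.4, 0], [0, 1.2, 4.4, 0], [0, 1.2, 4.4, 0], [0, 1.2, 4.4, 0]]])

```text
clock: 1.7
tool_pos: [0.4531, -0.0074, 0.2266]
orientation: [155.2, 90.0, 46.7]
force: [2.3, 0.3, 0.5]
opening: 0.06
```

```bash
python3 - <<'E'
from go import *
plan([.461,-.2085,.225],[.461,-.2085,.006],yaw=-2.5)
E
```

```text
t 1.7 p [ 0.4531 -0.0074  0.2266] R
 [[ 0.     0.948 -0.318]
 [ 0.    -0.318 -0.948]
 [-1.     0.    -0.   ]] F [2.3 0.3 0.5] q [ 24.1  -0.9 -25.9  -0.  -65.   47.4]
tool z dir -108.53 spin -0.2797
to [0.461, -0.2085, 0.225] cm [ 0.16  7.14 18.81]
to [0.461, -0.2085, 0.006] cm [21.9 -0.   0. ]
```

>>> move_arm(commands=[[[0, 1.4, 3.7, 0], [0, 1.4, 3.7, 0], [0, 1.4, 3.7, 0], [0, 1.4, 3.7, 0], [0, 1.4, 3.7, 0], [0, 0, 0, -0.14], [0, 0, 0, -0.14], [0, 0, 0, 0]]])

```text
clock: 2.5
tool_pos: [0.4608, -0.2038, 0.2261]
orientation: [-99.7, 89.9, 167.8]
force: [0.7, 0.4, -0.0]
opening: 0.0599
```

```bash
python3 - <<'E'
from go import *
plan([.461,-.2085,.225],[.461,-.2085,.006],yaw=-2.5)
E
```

```text
t 2.5 p [ 0.4608 -0.2038  0.2261] R
 [[-0.001  0.999 -0.043]
 [ 0.    -0.043 -0.999]
 [-1.    -0.001 -0.   ]] F [ 0.7  0.4 -0. ] q [ -1.5   4.3 -20.5  -0.  -65.3  89. ]
tool z dir -92.45 spin 0.0008
to [0.461, -0.2085, 0.225] cm [0.11 0.04 0.47]
to [0.461, -0.2085, 0.006] cm [2.19e+01 2.00e-02 0.00e+00]
```

>>> move_arm(commands=[[[4, 0.05, 0.5, 0], [4, 0, 0, 0], [4, 0, 0, 0], [4, 0, 0, 0], [3, 0, 0, 0], [1.5, 0, 0, 0], [1, 0, 0, 0], [0.5, 0, 0, 0]]])

```text
clock: 3.3
tool_pos: [0.4614, -0.2081, 0.0059]
orientation: [-88.5, 89.9, 178.9]
force: [0.1, -0.4, -0.1]
opening: 0.0601
```

>>> move_arm(commands=[[[0, 0, 0, 0], [0, 0, 0, 0], [0, 0, 0, 0], [0, 0, 0, 0], [0, 0, 0, 0], [0, 0, 0, 0]]], jaw=0.6)

```text
clock: 3.9
tool_pos: [0.4617, -0.2084, 0.0069]
orientation: [88.7, 90.0, -3.8]
force: [-0.1, 0.3, 0.2]
opening: 0.0174
```

```bash
python3 - <<'E'
from go import *
plan(yaw=-2.5)
E
```

```text
t 3.9 p [ 0.4617 -0.2084  0.0069] R
 [[ 0.001  0.999 -0.044]
 [-0.    -0.044 -0.999]
 [-1.     0.001  0.   ]] F [-0.1  0.3  0.2] q [ -2.   19.7 -35.3   0.  -34.9  89.5]
tool z dir -92.52 spin -0.0003
```

>>> move_arm(commands=[[[0, 0, 0, 0], [0, 0, 0, 0], [0, 0, 0, 0], [0, 0, 0, 0]]])

```text
clock: 4.3
tool_pos: [0.4616, -0.2083, 0.0067]
orientation: [109.8, 90.0, 17.3]
force: [-0.2, 2.3, 3.9]
opening: 0.0116
```

>>> move_arm(commands=[[[-1, 0, 0, 0], [-2, 0, 0, 0], [-3, 0, 0, 0], [-4, 0, 0, 0], [-3, 0, 0, 0], [-2, 0, 0, 0], [0, 0, 0, 0.1], [0, 0, 0, 0]]])

```text
clock: 5.1
tool_pos: [0.4613, -0.2083, 0.1573]
orientation: [122.3, 89.9, 23.9]
force: [0.0, -0.0, -3.4]
opening: 0.0117
```

```bash
python3 - <<'E'
from go import *
plan(yaw=-8.3)
ims=[]
for n in("top","side"):
    im,P=cloud(n); np.savez(f"{n}1.npz",im=im,P=P); ims.append(im)
# stand: front upper edge of tie/uprights in original top image
t=ims[0];s=ims[1]
o=np.zeros((560,800,3),np.uint8)
o[:560,:400]=cv2.resize(t[130:270,260:360],(400,560),interpolation=3)
o[:400,400:]=cv2.resize(s[150:310,220:380],(400,400),interpolation=3)
cv2.imwrite("pics/lift.png",o[...,::-1])
E
```

```text
t 5.1 p [ 0.4613 -0.2083  0.1573] R
 [[ 0.001  0.989 -0.145]
 [ 0.    -0.145 -0.989]
 [-1.     0.001 -0.001]] F [ 0.  -0.  -3.4] q [ -2.1   8.  -26.   -0.  -56.   83.7]
tool z dir -98.37 spin -0.0011
```

View pics/lift.png

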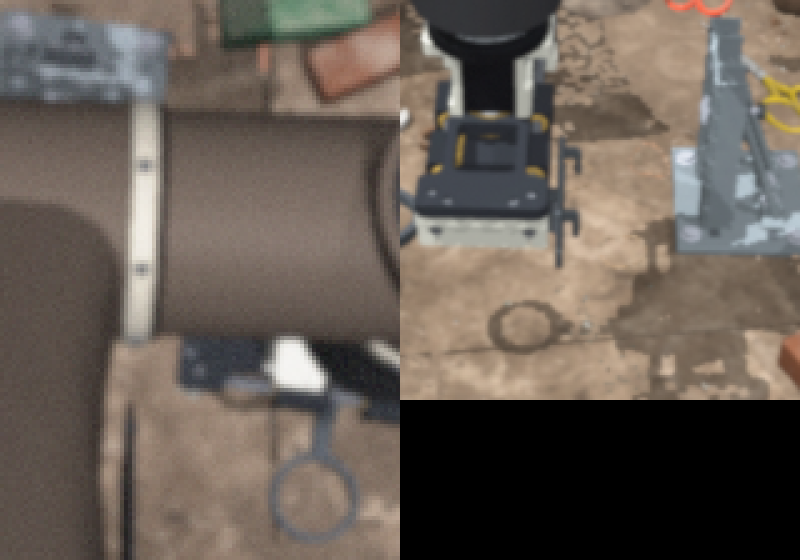

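The bracket is gripped and lifted level (weight 3.4 N); in the side view its claws, at (565,155)-(570,220), point at the stand. Next I'll refine the uprights' centre in the stand's frame.

```bash
python3 - <<'E'
from fit import *
c,s=np.cos(np.radians(-8.3)),np.sin(np.radians(-8.3)); R=np.array([[c,-s],[s,c]])
for n in("top","side"):
    D=np.load(n+"0.npz"); P=D["P"].copy(); im=D["im"].astype(int); P[(im[...,0]-im[...,2])>8]=np.nan
    S=box(P,[.58,-.13,-.01],[.74,.03,.18]); L=(S[:,:2]-[.6405,-.0525])@R
    for z0,z1 in((.015,.05),(.05,.1),(.1,.15),(.15,.162),(.162,.175)):
        m=(S[:,2]>z0)&(S[:,2]<z1)&(abs(L[:,1])<.06); q=L[m]; f=q[q[:,0]<.02]
        if len(f)<8: continue
        print(n,z0,len(f),"x",np.percentile(f[:,0],[3,25,50]).round(4),"y ext",np.percentile(f[:,1],[0,1,3,97,99,100]).round(4))
        h,e=np.histogram(f[:,1],np.arange(-.05,.0501,.004)); print("   ",h)
    b=(S[:,2]<.012); q=L[b]; print("base y",np.percentile(q[:,1],[.5,2,98,99.5]).round(4),"x",np.percentile(q[:,0],[.5,2,98,99.5]).round(4))
E
```

```text
top 0.015 83 x [0.0001 0.0009 0.0014] y ext [-0.0395 -0.0392 -0.0384  0.044   0.0445  0.0457]
    [0 0 4 3 6 4 6 4 4 0 1 2 7 5 2 1 1 6 3 3 6 3 7 5 0]
top 0.05 112 x [-0.0016  0.0008  0.0014] y ext [-0.04   -0.0395 -0.0384  0.0434  0.0453  0.0458]
    [ 0  0  4  8  7  8  6  8  7  2  1  2  1  2  0  2  2 10  6  9  6  7  7  7
  0]
top 0.1 201 x [-0.001   0.0008  0.0015] y ext [-0.04   -0.0391 -0.0374  0.0425  0.0449  0.0452]
    [ 0  0  5 10  7 10  8 10 11  7 12  8 13  9 12  9  7 10  5 10  8 13  8  9
  0]
top 0.15 57 x [-0.0004  0.0009  0.0016] y ext [-0.0401 -0.0391 -0.0367  0.0441  0.045   0.046 ]
    [0 0 2 1 3 1 3 2 3 5 3 2 3 1 5 3 3 3 1 2 2 1 3 5 0]
top 0.162 84 x [0.0008 0.0018 0.0039] y ext [-0.0397 -0.0394 -0.0388  0.0442  0.045   0.0451]
    [ 0  0  5  6  2  2  3  3  9  1  2  4  3  2  2  2  3 10  4  4  3  3  3  8
  0]
base y [-0.0608 -0.0596  0.062   0.0631] x [-0.0189 -0.0177  0.0944  0.0965]
side 0.015 168 x [-0.0059  0.0031  0.0064] y ext [-0.0533 -0.0495 -0.0463  0.0389  0.0441  0.0453]
    [ 4  5 92 16  2  1  4  1  2  0  0  0  0  0  0  0  0 15  9  2  3  2  4  4
  0]
side 0.05 218 x [0.0028 0.0035 0.0077] y ext [-0.0438 -0.0423 -0.0416  0.035   0.04    0.0437]
    [  0   4 120  36   3   4   4   6   5   1   1   0   1   0   1   0   1  14
   4   2   4   3   3   1   0]
side 0.1 304 x [0.001  0.0032 0.0069] y ext [-0.043  -0.0423 -0.0414  0.0402  0.0455  0.0478]
    [  0   5 135  36   1   5   4   9   7   3   8   5  10   5   8   7   5  21
   9   3   2   4   6   5   1]
side 0.15 142 x [0.0029 0.0091 0.0127] y ext [-0.0419 -0.0416 -0.041   0.0452  0.0462  0.0469]
    [ 0  0 32 13  1  0  3  7 25  2  2  0  0  0  2  2  1 19  9  0  0  0  4 18
  2]
side 0.162 132 x [0.0028 0.0046 0.007 ] y ext [-0.0414 -0.0412 -0.0409  0.0439  0.0466  0.0476]
    [ 0  0 20  4  3  2  3  6 17  6  4  3  2  4  2  3  5 13  8  2  4  0 10  9
  2]
base y [-0.0638 -0.0627  0.0567  0.0592] x [-0.017  -0.0164  0.0926  0.0937]
```

```bash
python3 - <<'E'
from go import *
plan([.5661,-.0398,.157],[.5661,-.0398,.1150],yaw=-8.3)
E
```

```text
t 5.2 p [ 0.4608 -0.2083  0.1562] R
 [[-0.001  0.99  -0.141]
 [ 0.    -0.141 -0.99 ]
 [-1.    -0.001 -0.   ]] F [ 0.4 -0.2 -4. ] q [ -2.    8.1 -26.   -0.  -55.9  83.9]
tool z dir -98.12 spin 0.0031
to [0.5661, -0.0398, 0.157] cm [ -0.09   8.05 -18.16]
to [0.5661, -0.0398, 0.115] cm [4.2  0.01 0.  ]
```

>>> move_arm(commands=[[[0, 1.15, -1.6, 0], [0, 1.15, -2.8, 0], [0, 1.15, -3, 0], [0, 1.15, -3, 0], [0, 1.15, -3, 0], [0, 1.15, -2.8, 0], [0, 1.15, -1.9, 0], [0, 0, 0, 0]]])

```text
clock: 6.0
tool_pos: [0.5686, -0.0389, 0.1556]
orientation: [-58.4, 89.9, -156.5]
force: [-0.4, 0.2, -2.3]
opening: 0.0115
```

>>> move_arm(commands=[[[1, 0, 0, 0], [1.5, 0, 0, 0], [1, 0, 0, 0], [0.5, 0, 0, 0], [0, 0, 0, 0], [0, 0, 0, 0]]])

```text
clock: 6.6
tool_pos: [0.5674, -0.0411, 0.1168]
orientation: [72.4, 90.0, -25.9]
force: [-0.5, 1.2, -3.5]
opening: 0.0118
```

```bash
python3 - <<'E'
from go import *
plan([.5661,-.0398,.1150],yaw=-8.3)
t,P=cloud("top");s,Q=cloud("side");plan([.5661,-.0398,.1150],yaw=-8.3)
np.savez("side2.npz",im=s,P=Q)
o=np.zeros((560,800,3),np.uint8)
o[:560,:400]=cv2.resize(t[100:240,230:330],(400,560),interpolation=3)
o[:400,400:]=cv2.resize(s[140:260,270:390],(400,400),interpolation=3)
cv2.imwrite("pics/near.png",o[...,::-1])
E
```

```text
t 6.6 p [ 0.5674 -0.0411  0.1168] R
 [[ 0.     0.99  -0.143]
 [-0.    -0.143 -0.99 ]
 [-1.     0.     0.   ]] F [-0.5  1.2 -3.5] q [ 15.6  16.1 -21.3   0.  -52.5  66.2]
tool z dir -98.25 spin 0.0009
to [0.5661, -0.0398, 0.115] cm [ 0.18 -0.14 -0.11]
t 6.7 p [ 0.5676 -0.0409  0.1172] R
 [[ 0.001  0.99  -0.143]
 [ 0.    -0.143 -0.99 ]
 [-1.     0.001 -0.   ]] F [-0.   0.4 -3.3] q [ 15.6  16.1 -21.3   0.  -52.5  66.2]
tool z dir -98.24 spin 0.001
to [0.5661, -0.0398, 0.115] cm [ 0.22 -0.16 -0.08]
```

View pics/near.png

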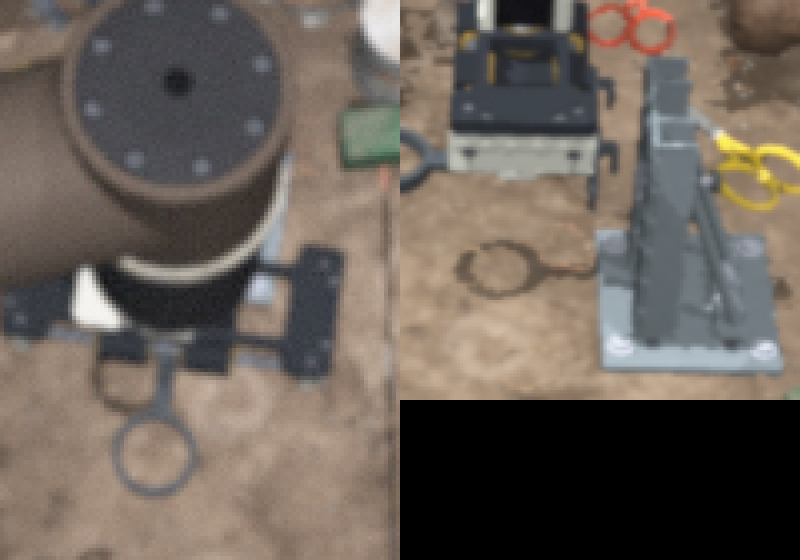

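Bracket is level and just in front of the stand (claws at ~(608,155) in the side crop, uprights at ~660). I'll correct the height and sideways error, then feel forward.

>>> move_arm(commands=[[[0.2, 0, -0.1, 0], [0, 0.4, 0, 0], [0, 0.4, 0, 0], [0, 0.2, 0, 0], [0, 0, 0, 0], [0, 0, 0, 0]]])

```text
clock: 7.3
tool_pos: [0.5772, -0.0413, 0.1144]
orientation: [-71.7, 90.0, -169.9]
force: [0.5, 0.0, -3.3]
opening: 0.0117
```

```bash
python3 - <<'E'
from go import *
plan([.5958,-.0442,.1150],yaw=-8.3)
E
```

```text
t 7.3 p [ 0.5772 -0.0413  0.1144] R
 [[-0.     0.99  -0.143]
 [-0.    -0.143 -0.99 ]
 [-1.    -0.     0.   ]] F [ 0.5  0.  -3.3] q [ 15.3  17.2 -20.2  -0.  -52.7  66.5]
tool z dir -98.25 spin 0.001
to [0.5958, -0.0442, 0.115] cm [-0.06  1.89  0.02]
```

>>> move_arm(commands=[[[-0.05, 0.2, 0, 0], [0, 0.2, 0, 0], [0, 0.1, 0, 0], [0, 0.1, 0, 0], [0, 0, 0, 0]]])

```text
clock: 7.8
tool_pos: [0.5833, -0.0421, 0.115]
orientation: [87.6, 90.0, -10.7]
force: [-0.6, 0.4, -4.4]
opening: 0.0117
```

>>> move_arm(commands=[[[0, 0.1, 0, 0], [0, 0.1, 0, 0], [0, 0.1, 0, 0], [0, 0, 0, 0]]])

```text
clock: 8.2
tool_pos: [0.5863, -0.0425, 0.1151]
orientation: [87.5, 90.0, -10.8]
force: [0.6, 1.1, -3.1]
opening: 0.0117
```

>>> move_arm(commands=[[[0, 0.1, 0, 0], [0, 0.1, 0, 0], [0, 0, 0, 0]]])

```text
clock: 8.5
tool_pos: [0.5883, -0.0428, 0.1151]
orientation: [81.6, 90.0, -16.7]
force: [0.4, -0.8, -3.2]
opening: 0.0119
```

>>> move_arm(commands=[[[0, 0.1, 0, 0], [0, 0.1, 0, 0], [0, 0, 0, 0]]])

```text
clock: 8.8
tool_pos: [0.5902, -0.0431, 0.115]
orientation: [92.0, 90.0, -6.2]
force: [-0.5, 0.6, -3.5]
opening: 0.0116
```

>>> move_arm(commands=[[[0, 0.1, 0, 0], [0, 0.1, 0, 0], [0, 0, 0, 0]]])

```text
clock: 9.1
tool_pos: [0.5922, -0.0434, 0.115]
orientation: [-2.2, 90.0, -100.5]
force: [-0.4, -0.5, -3.5]
opening: 0.0116
```

>>> move_arm(commands=[[[0, 0.1, 0, 0], [0, 0.1, 0, 0], [0, 0, 0, 0]]])

```text
clock: 9.4
tool_pos: [0.5942, -0.0437, 0.115]
orientation: [88.3, 90.0, -9.9]
force: [-0.4, -0.5, -4.3]
opening: 0.0117
```

>>> move_arm(commands=[[[0, 0.1, 0, 0], [0, 0, 0, 0]]])

```text
clock: 9.6
tool_pos: [0.5952, -0.0438, 0.1151]
orientation: [92.9, 90.0, -5.3]
force: [0.4, -0.1, -3.5]
opening: 0.0118
```

>>> move_arm(commands=[[[0, 0.1, 0, 0], [0, 0, 0, 0]]])

```text
clock: 9.8
tool_pos: [0.5961, -0.044, 0.1151]
orientation: [86.4, 90.0, -11.8]
force: [-0.0, -1.1, -3.3]
opening: 0.0118
```

>>> move_arm(commands=[[[0, 0.1, 0, 0], [0, 0, 0, 0]]])

```text
clock: 10.0
tool_pos: [0.5962, -0.0441, 0.1148]
orientation: [-81.4, 89.9, -179.7]
force: [-4.2, 2.0, -2.4]
opening: 0.0114
```

The plate met the uprights at x≈0.596 as predicted, so the claws are in. Pressing down.

>>> move_arm(commands=[[[0.1, -0.03, 0, 0], [0.1, 0, 0, 0], [0.1, 0, 0, 0], [0.1, 0, 0, 0], [0, 0, 0, 0]]])

```text
clock: 10.5
tool_pos: [0.5963, -0.0442, 0.1113]
orientation: [-62.9, 90.0, -161.2]
force: [-6.4, 1.4, 2.6]
opening: 0.0121
```

>>> move_arm(commands=[[[0.1, 0, 0, 0], [0.1, 0, 0, 0], [0.1, 0, 0, 0], [0.1, 0, 0, 0], [0, 0, 0, 0]]])

```text
clock: 11.0
tool_pos: [0.5962, -0.0442, 0.1076]
orientation: [-55.2, 90.0, -153.4]
force: [-7.9, 1.4, 4.9]
opening: 0.0118
```

>>> move_arm(commands=[[[0.1, 0, 0, 0], [0.1, 0, 0, 0], [0.1, 0, 0, 0], [0.1, 0, 0, 0], [0, 0, 0, 0]]])

```text
clock: 11.5
tool_pos: [0.5955, -0.0441, 0.1028]
orientation: [-82.0, 89.9, 179.7]
force: [-5.3, 0.5, -0.7]
opening: 0.012
```

>>> move_arm(commands=[[[0.1, 0, 0, 0], [0.1, 0, 0, 0], [0.1, 0, 0, 0], [0, 0, 0, 0]]])

```text
clock: 11.9
tool_pos: [0.5957, -0.0442, 0.0997]
orientation: [-76.3, 89.9, -174.5]
force: [-6.7, 0.9, -0.7]
opening: 0.012
```

>>> move_arm(commands=[[[0.1, 0, 0, 0], [0.1, 0, 0, 0], [0, 0, 0, 0]]])

```text
clock: 12.2
tool_pos: [0.5963, -0.0441, 0.0977]
orientation: [-74.5, 89.9, -172.8]
force: [-3.6, 0.4, -3.4]
opening: 0.0119
```

>>> move_arm(commands=[[[0.1, 0, 0, 0], [0, 0, 0, 0]]])

```text
clock: 12.4
tool_pos: [0.5963, -0.0442, 0.0971]
orientation: [-69.2, 89.9, -167.5]
force: [-6.5, 0.8, 0.6]
opening: 0.0118
```

>>> move_arm(commands=[[[0.1, 0, 0, 0], [0, 0, 0, 0]]])

```text
clock: 12.6
tool_pos: [0.5962, -0.0441, 0.0968]
orientation: [-56.7, 90.0, -154.9]
force: [-7.9, 0.8, 6.4]
opening: 0.0118
```

>>> move_arm(commands=[[[0.1, 0, 0, 0], [0, 0, 0, 0]]])

```text
clock: 12.8
tool_pos: [0.5962, -0.0442, 0.0962]
orientation: [-49.9, 90.0, -148.2]
force: [-10.4, 2.4, 9.1]
opening: 0.012
```

>>> move_arm(commands=[[[0.1, 0, 0, 0], [0.1, 0, 0, 0], [0.1, 0, 0, 0], [0, 0, 0, 0]]])

```text
clock: 13.2
tool_pos: [0.596, -0.0441, 0.0934]
orientation: [-59.4, 90.0, -157.6]
force: [-11.5, 2.4, 10.9]
opening: 0.0117
```

>>> move_arm(commands=[[[-0.2, 0, 0, 0], [-0.2, 0, 0, 0], [-0.2, 0, 0, 0], [-0.1, 0, 0, 0], [0, 0, 0, 0]]])

```text
clock: 13.7
tool_pos: [0.5969, -0.0441, 0.0984]
orientation: [-59.8, 90.0, -158.1]
force: [1.5, -1.9, -12.5]
opening: 0.0119
```

>>> move_arm(commands=[[[-0.1, 0, 0, 0], [-0.1, 0, 0, 0], [0, 0, 0, 0]]])

```text
clock: 14.0
tool_pos: [0.596, -0.044, 0.1003]
orientation: [-84.0, 89.9, 177.7]
force: [0.4, 0.1, -18.8]
opening: 0.0118
```

>>> move_arm(commands=[[[0.2, 0, 0, 0], [0, 0, 0, 0]]])

```text
clock: 14.2
tool_pos: [0.5961, -0.0441, 0.0998]
orientation: [-63.3, 90.0, -161.5]
force: [-5.0, -0.0, -7.2]
opening: 0.012
```

```bash
python3 - <<'E'
from fit import *
from go import plan
plan()
t,P=cloud("top");s,Q=cloud("side")
for n,X in(("top",P),("side",Q)):
    im={"top":t,"side":s}[n].astype(int); X=X.copy(); X[(im[...,0]-im[...,2])>8]=np.nan
    c=np.array([.519,-.033]); B=box(X,[c[0]-.035,c[1]-.035,.06],[c[0]+.022,c[1]+.035,.13])
    f=least_squares(lambda p:np.hypot(B[:,0]-p[0],B[:,1]-p[1])-.0245,c,loss="soft_l1",f_scale=.002)
    print(n,len(B),f.x.round(4),np.percentile(B[:,2],[10,50,90]).round(4))
o=np.zeros((560,800,3),np.uint8)
o[:560,:400]=cv2.resize(t[100:240,230:330],(400,560),interpolation=3)
o[:480,400:]=cv2.resize(s[140:260,280:380],(400,480),interpolation=3)
cv2.imwrite("pics/home.png",o[...,::-1])
E
```

```text
t 14.2 p [ 0.5961 -0.0441  0.0998] R
 [[-0.001  0.99  -0.143]
 [-0.    -0.143 -0.99 ]
 [-1.    -0.001  0.   ]] F [-5.  -0.  -7.2] q [ 14.5  19.7 -18.6   0.  -51.7  67.3]
top 81 [ 0.5166 -0.0318] [0.1016 0.1046 0.108 ]
side 229 [ 0.5181 -0.0344] [0.0998 0.1049 0.1078]
```

View pics/home.png

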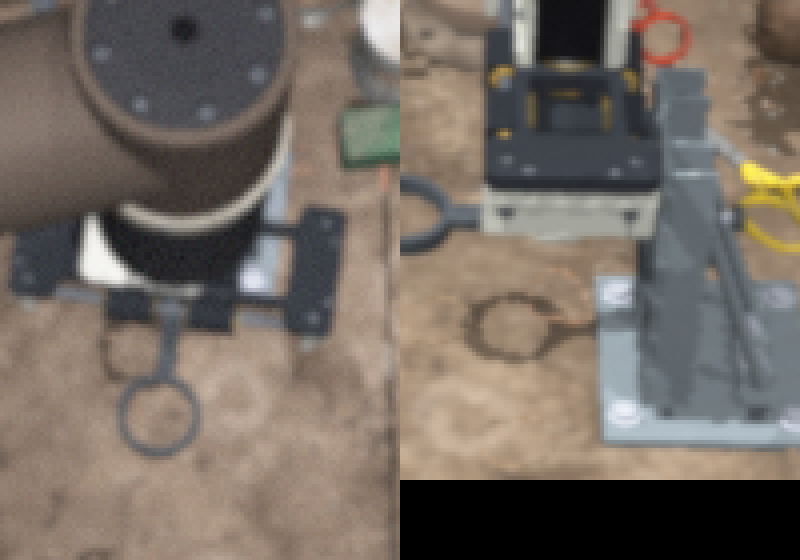

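>>> move_arm(commands=[[[0.1, 0, 0, 0], [0, 0, 0, 0]]])

```text
clock: 14.5
tool_pos: [0.5964, -0.0441, 0.0995]
orientation: [72.8, 90.0, -25.4]
force: [-7.0, 0.5, -3.9]
opening: 0.0114
```

```bash
cat > ring.py <<'E'
from fit import *
from go import plan
def ring(tag="r"):
  for n in("top","side"):
    im,P=cloud(n); im=im.astype(int); np.savez(n+tag+".npz",im=im.astype(np.uint8),P=P); X=P.copy(); X[(im[...,0]-im[...,2])>8]=np.nan
    c=np.array([.519,-.033]); B=box(X,[c[0]-.035,c[1]-.035,.07],[c[0]+.045,c[1]+.035,.13])
    u=(B[:,:2]-c)@[.9895,-.144]
    print(n," z by dist from ring centre:",[(int(1000*a),np.round([np.median(B[(u>=a)&(u<a+.012),2]),np.percentile(B[(u>=a)&(u<a+.012),2],90)],4).tolist(),int(((u>=a)&(u<a+.012)).sum())) for a in np.arange(-.03,.045,.012) if ((u>=a)&(u<a+.012)).any()])
if __name__=="__main__": plan(); ring()
E
python3 ring.py
```

```text
t 14.5 p [ 0.5964 -0.0441  0.0995] R
 [[ 0.     0.99  -0.143]
 [-0.    -0.143 -0.99 ]
 [-1.     0.     0.   ]] F [-7.   0.5 -3.9] q [ 14.5  19.7 -18.7   0.  -51.6  67.3]
top  z by dist from ring centre: [(-30, [0.1036, 0.1066], 24), (-18, [0.1038, 0.1059], 11), (-5, [0.1044, 0.1064], 11), (6, [0.1035, 0.1057], 19), (18, [0.1037, 0.1063], 29), (30, [0.1023, 0.1064], 20), (42, [0.1065, 0.1098], 7)]
side  z by dist from ring centre: [(-30, [0.1055, 0.108], 46), (-18, [0.1043, 0.1074], 58), (-5, [0.1029, 0.1062], 53), (6, [0.1035, 0.1065], 51), (18, [0.104, 0.1067], 52), (30, [0.1037, 0.1059], 33)]
```

```bash
python3 - <<'E'
from fit import *
for n in("top","side"):
    D=np.load(n+"0.npz");im=D["im"].astype(int);X=D["P"].copy(); X[(im[...,0]-im[...,2])>8]=np.nan
    c=np.array([.384,-.206]); B=box(X,[.35,-.245,-.02],[.43,-.17,.04]); u=(B[:,:2]-c)@[.999,-.044]
    print(n,[(int(1000*a),np.round(np.percentile(B[(u>=a)&(u<a+.012),2],[50,90]),4).tolist()) for a in np.arange(-.03,.045,.012)])
    D=np.load(n+"r.npz");im=D["im"].astype(int);X=D["P"].copy(); X[(im[...,0]-im[...,2])>8]=np.nan
    c=np.array([.6429,-.051]); B=box(X,[.5,-.13,.06],[.7,.03,.18]); L=(B[:,:2]-c)@np.array([[.9895,.144],[-.144,.9895]])
    m=(L[:,0]>-.012)&(L[:,0]<.001)&(abs(L[:,1])<.042)
    for y0 in np.arange(-.042,.042,.006):
        k=m&(L[:,1]>=y0)&(L[:,1]<y0+.006)
        if k.any(): print("  plate y",round(y0,3),"z top",np.percentile(B[k,2],[5,90,100]).round(4),k.sum())
E
```

```text
top [(-30, [0.0083, 0.012]), (-18, [0.0077, 0.011]), (-5, [0.0105, 0.0127]), (6, [0.0077, 0.0125]), (18, [0.0074, 0.0116]), (30, [0.0095, 0.0128]), (42, [0.0151, 0.0167])]
side [(-30, [0.0115, 0.0134]), (-18, [0.0101, 0.0132]), (-5, [0.0098, 0.0127]), (6, [0.0101, 0.0129]), (18, [0.0111, 0.013]), (30, [0.0105, 0.0128]), (42, [0.0112, 0.0146])]
  plate y -0.042 z top [0.0919 0.139  0.1509] 39
  plate y -0.036 z top [0.0879 0.1333 0.151 ] 13
  plate y -0.03 z top [0.0654 0.1086 0.11  ] 6
  plate y -0.024 z top [0.0722 0.1623 0.1628] 5
  plate y -0.018 z top [0.0788 0.1654 0.166 ] 4
  plate y -0.012 z top [0.1591 0.1667 0.1676] 2
  plate y -0.006 z top [0.0981 0.1    0.1003] 2
  plate y -0.0 z top [0.1526 0.154  0.1542] 2
  plate y 0.006 z top [0.1473 0.1616 0.1624] 5
  plate y 0.012 z top [0.1461 0.1619 0.162 ] 3
  plate y 0.018 z top [0.1442 0.1667 0.1678] 5
  plate y 0.024 z top [0.1425 0.1448 0.145 ] 2
  plate y 0.03 z top [0.1456 0.1483 0.1488] 3
```

>>> move_arm(commands=[[[0.1, 0, 0, 0], [0.1, 0, 0, 0], [0.1, 0, 0, 0], [0, 0, 0, 0]]])

```text
clock: 15.0
tool_pos: [0.5973, -0.0441, 0.0972]
orientation: [91.5, 89.9, -6.7]
force: [-6.7, 0.3, -0.1]
opening: 0.012
```

```bash
python3 ring.py
```

```text
t 15.0 p [ 0.5973 -0.0441  0.0972] R
 [[ 0.002  0.99  -0.143]
 [-0.    -0.143 -0.99 ]
 [-1.     0.002 -0.   ]] F [-6.7  0.3 -0.1] q [ 14.5  19.8 -18.8   0.1 -51.2  67.3]
top  z by dist from ring centre: [(-30, [0.0995, 0.1017], 24), (-18, [0.0999, 0.1015], 10), (-5, [0.1005, 0.1023], 8), (6, [0.0981, 0.1006], 15), (18, [0.0989, 0.101], 33), (30, [0.0987, 0.1006], 19), (42, [0.1036, 0.1054], 6)]
side  z by dist from ring centre: [(-30, [0.101, 0.1026], 38), (-18, [0.0995, 0.1027], 58), (-5, [0.0994, 0.1024], 54), (6, [0.0992, 0.102], 51), (18, [0.1003, 0.1028], 55), (30, [0.1005, 0.1022], 36)]
```

Ring height changed 4.3 mm for 2.3 mm at the grip. So the earlier pull only tilted the bracket about a held heel, meaning it is latched. It is now level and home, so I'll release and verify.

>>> move_arm(commands=[[[0, 0, 0, 0], [0, 0, 0, 0], [0, 0, 0, 0], [0, 0, 0, 0], [0, 0, 0, 0]]], jaw=4)

```text
clock: 15.6
tool_pos: [0.5971, -0.044, 0.0954]
orientation: [98.2, 90.0, 0.0]
force: [-0.8, -0.4, -0.0]
opening: 0.0393
```

>>> move_arm(commands=[[[-1, 0, 0, 0], [-2, 0, 0, 0], [-3, 0, 0, 0], [-4, 0, 0, 0], [-3, 0, 0, 0], [0, -3, -3, 0], [0, -3, -4, 0], [0, -3, -4, 0]]])

```text
clock: 16.4
tool_pos: [0.5227, 0.0784, 0.2261]
orientation: [121.2, 89.9, 22.9]
force: [0.4, 0.9, 0.1]
opening: 0.0399
```

```bash
python3 ring.py; python3 - <<'E'
from fit import *
D=np.load("topr.npz");s=np.load("sider.npz")["im"];t=D["im"]
stone(D["P"],(.455,.177))
o=np.zeros((560,800,3),np.uint8)
o[:560,:400]=cv2.resize(t[110:250,230:330],(400,560),interpolation=3)
o[:480,400:]=cv2.resize(s[140:260,280:380],(400,480),interpolation=3)
cv2.imwrite("pics/rel.png",o[...,::-1])
E
```

```text
t 16.4 p [0.5227 0.0784 0.2261] R
 [[ 0.001  0.989 -0.145]
 [ 0.    -0.145 -0.989]
 [-1.     0.001 -0.001]] F [0.4 0.9 0.1] q [ 29.8   6.7 -17.8   0.  -65.4  51.8]
top  z by dist from ring centre: [(-30, [0.0898, 0.0923], 20), (-18, [0.0911, 0.0953], 11), (-5, [0.0932, 0.094], 9), (6, [0.0924, 0.0946], 17), (18, [0.0923, 0.0945], 31), (30, [0.0936, 0.0957], 20), (42, [0.1011, 0.1053], 8)]
side  z by dist from ring centre: [(-30, [0.091, 0.0934], 36), (-18, [0.0906, 0.0937], 56), (-5, [0.092, 0.0946], 54), (6, [0.0914, 0.0945], 52), (18, [0.0937, 0.0963], 56), (30, [0.0945, 0.0967], 35), (42, [0.096, 0.1003], 14)]
 stone [0.4547 0.1771 0.0509] 523 res 0.0015
```

View pics/rel.png

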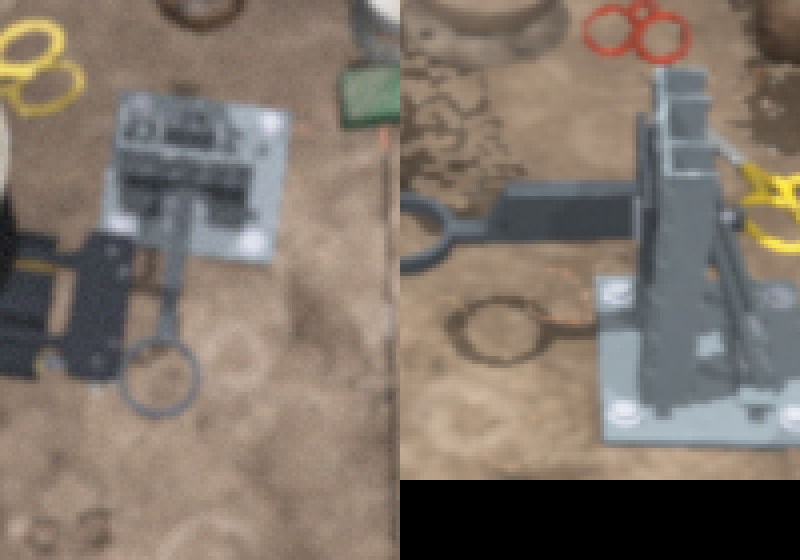

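Now free: the bracket hangs by the claws with its ring sagging a few degrees. I'll check tilt and heel height from the rib top and ring.

```bash
cat > tilt.py <<'E'
from fit import *
def tilt(n,tag,c,yaw):
    D=np.load(n+tag+".npz");im=D["im"].astype(int);X=D["P"].copy(); X[(im[...,0]-im[...,2])>8]=np.nan
    a=np.radians(yaw); R=np.array([[np.cos(a),-np.sin(a)],[np.sin(a),np.cos(a)]])
    Q=X.reshape(-1,3);Q=Q[np.isfinite(Q).all(1)]; L=(Q[:,:2]-c)@R
    out=[]
    for lo,hi in((-.155,-.10),(-.068,-.04),(-.04,-.01)):
        k=(L[:,0]>lo)&(L[:,0]<hi)&(abs(L[:,1])<(.03 if lo<-.1 else .012))&(Q[:,2]>(.06 if c[0]>.6 else 0))&(Q[:,2]<.135)
        z=Q[k,2]; h=np.percentile(z,[80,90]); out.append((round((lo+hi)/2,3),h.round(4).tolist(),int(k.sum())))
    print(n,tag,out)
    k=(L[:,0]>-.16)&(L[:,0]<-.09)&(abs(L[:,1])<.032)&(Q[:,2]>(.07 if c[0]>.6 else .003))&(Q[:,2]<.12)
    r=Q[k]; f=least_squares(lambda p:np.hypot(r[:,0]-p[0],r[:,1]-p[1])-.0245,r[:,:2].mean(0),loss="soft_l1",f_scale=.002)
    print("   ring centre",f.x.round(4),k.sum(),"z90",np.percentile(r[:,2],90).round(4))
if __name__=="__main__":
  for n in("top","side"):
    tilt(n,"0",np.array([.5092,-.2105]),-2.5); tilt(n,"r",np.array([.6429,-.051]),-8.3)
E
python3 tilt.py
```

```text
top 0 [(-0.128, [0.0114, 0.0125], 88), (-0.054, [0.0345, 0.0351], 55), (-0.025, [0.0344, 0.0353], 60)]
   ring centre [ 0.3845 -0.2053] 95 z90 0.0125
top r [(-0.128, [0.0939, 0.0945], 80), (-0.054, [0.1206, 0.1214], 49), (-0.025, [0.1235, 0.1253], 58)]
   ring centre [ 0.519  -0.0324] 96 z90 0.0946
side 0 [(-0.128, [0.0124, 0.013], 252), (-0.054, [0.0349, 0.0357], 218), (-0.025, [0.035, 0.036], 240)]
   ring centre [ 0.3855 -0.2076] 283 z90 0.0131
side r [(-0.128, [0.0938, 0.0948], 241), (-0.054, [0.1213, 0.1223], 211), (-0.025, [0.1227, 0.1242], 223)]
   ring centre [ 0.5205 -0.0347] 270 z90 0.0952
```

Heel height extrapolates to ~0.0895 and the hanging tilt is ~0.06 rad, both within limits, so the bracket is home. Now the stone.

```bash
python3 - <<'E'
from go import *
plan([.4555,.1765,.2261],[.4555,.1765,.0335],yaw=-8.3)
E
```

```text
t 16.5 p [0.5216 0.0815 0.2265] R
 [[ 0.002  0.99  -0.139]
 [ 0.002 -0.139 -0.99 ]
 [-1.     0.001 -0.002]] F [ 0.7 -0.6  0.7] q [ 30.2   6.6 -17.8  -0.  -65.4  51.9]
tool z dir -97.97 spin 0.0057
to [0.4555, 0.1765, 0.2261] cm [ 0.04 -7.86 -8.49]
to [0.4555, 0.1765, 0.0335] cm [19.26 -0.03  0.03]
```

>>> move_arm(commands=[[[0, -2, -2.1, 0], [0, -2, -2.1, 0], [0, -2, -2.1, 0], [0, -1.8, -2.1, 0], [0, 0, 0, 0], [0, 0, 0, 0], [0, 0, 0, 0]]], jaw=8.7)

```text
clock: 17.2
tool_pos: [0.4586, 0.1717, 0.2254]
orientation: [109.5, 90.0, 11.2]
force: [-0.3, -0.2, 0.3]
opening: 0.0855
```

```bash
python3 - <<'E'
from go import *
plan([.4555,.1765,.2261],[.4555,.1765,.0335],yaw=-8.3)
E
```

```text
t 17.2 p [0.4586 0.1717 0.2254] R
 [[ 0.     0.99  -0.143]
 [ 0.    -0.143 -0.99 ]
 [-1.     0.    -0.   ]] F [-0.3 -0.2  0.3] q [ 43.6   2.9 -22.1   0.  -64.9  38.2]
tool z dir -98.25 spin 0.0009
to [0.4555, 0.1765, 0.2261] cm [-0.07 -0.38 -0.43]
to [0.4555, 0.1765, 0.0335] cm [ 1.926e+01 -1.000e-02  0.000e+00]
```

Descending about 19.2 cm.

>>> move_arm(commands=[[[2, -0.38, -0.43, 0], [4, 0, 0, 0], [3, 0, 0, 0], [3, 0, 0, 0], [3, 0, 0, 0], [2.2, 0, 0, 0], [1.5, 0, 0, 0], [0.5, 0, 0, 0]]])

```text
clock: 18.0
tool_pos: [0.4548, 0.1753, 0.0314]
orientation: [-38.1, 89.8, -136.5]
force: [0.0, -1.0, 0.8]
opening: 0.0871
```

>>> move_arm(commands=[[[0, 0, 0, 0], [0, 0, 0, 0], [0, 0, 0, 0], [0, 0, 0, 0], [0, 0, 0, 0], [0, 0, 0, 0]]], jaw=6)

```text
clock: 18.6
tool_pos: [0.4557, 0.1773, 0.0338]
orientation: [131.2, 89.9, 33.0]
force: [0.6, -0.4, 5.5]
opening: 0.0649
```

```bash
python3 - <<'E'
from go import *
plan(yaw=-8.3)
E
```

```text
t 18.6 p [0.4557 0.1773 0.0338] R
 [[ 0.001  0.99  -0.143]
 [ 0.001 -0.143 -0.99 ]
 [-1.     0.001 -0.001]] F [ 0.6 -0.4  5.5] q [ 44.4  15.8 -36.3   0.  -37.8  37.4]
tool z dir -98.21 spin 0.0016
```

>>> move_arm(commands=[[[-0.5, 0, 0, 0], [-1, 0, 0, 0], [-2, 0, 0, 0], [-3, 0, 0, 0], [-3, 0, 0, 0], [-2, 0, 0, 0], [-1, 0, 0, 0], [0, 0, 0, 0]]])

```text
clock: 19.4
tool_pos: [0.4553, 0.1771, 0.1592]
orientation: [145.9, 89.9, 47.7]
force: [0.7, -0.2, -5.1]
opening: 0.065
```

```bash
python3 - <<'E'
from go import *
plan([.5197,-.0332,.160],[.5197,-.0332,.112],[.5197,-.0332,.0982],yaw=-8.3)
E
```

```text
t 19.4 p [0.4553 0.1771 0.1592] R
 [[ 0.001  0.99  -0.143]
 [ 0.002 -0.143 -0.99 ]
 [-1.     0.001 -0.002]] F [ 0.7 -0.2 -5.1] q [ 44.4   6.2 -27.9  -0.  -55.8  37.4]
tool z dir -98.24 spin 0.0011
to [0.5197, -0.0332, 0.16] cm [-0.1   9.39 19.9 ]
to [0.5197, -0.0332, 0.112] cm [ 4.8  -0.01  0.01]
to [0.5197, -0.0332, 0.0982] cm [ 1.38 -0.    0.  ]
```

>>> move_arm(commands=[[[0, 0.8, 1.6, 0], [0, 1.4, 2.9, 0], [0, 1.6, 3.4, 0], [0, 1.6, 3.4, 0], [0, 1.6, 3.4, 0], [0, 1.4, 2.9, 0], [0, 1.0, 2.3, 0], [0, 0, 0, 0]]])

```text
clock: 20.2
tool_pos: [0.5188, -0.0362, 0.156]
orientation: [-66.6, 89.8, -165.0]
force: [-1.1, 0.2, -4.7]
opening: 0.0646
```

>>> move_arm(commands=[[[1, 0, 0, 0], [1.5, 0, 0, 0], [1, 0, 0, 0], [0.5, 0, 0, 0], [0, 0, 0, 0], [0, 0, 0, 0]]])

```text
clock: 20.8
tool_pos: [0.5198, -0.0332, 0.1182]
orientation: [56.7, 90.0, -41.5]
force: [0.5, 0.3, -4.2]
opening: 0.0651
```

```bash
python3 - <<'E'
from fit import *
from go import plan
plan([.5197,-.0332,.112],[.5197,-.0332,.0982],yaw=-8.3)
for n in("top","side"):
    im,P=cloud(n); np.savez(n+"s.npz",im=im,P=P); 
    S=box(P,[.48,-.075,.105],[.56,.01,.17]); print(n,len(S))
D=np.load("sides.npz"); t=np.load("tops.npz")["im"]
o=np.zeros((560,800,3),np.uint8)
o[:560,:400]=cv2.resize(t[110:250,230:330],(400,560),interpolation=3)
o[:400,400:]=cv2.resize(D["im"][130:270,240:380],(400,400),interpolation=3)
cv2.imwrite("pics/stone.png",o[...,::-1])
E
```

```text
t 20.8 p [ 0.5198 -0.0332  0.1182] R
 [[ 0.     0.99  -0.143]
 [-0.    -0.143 -0.99 ]
 [-1.     0.     0.   ]] F [ 0.5  0.3 -4.2] q [ 18.   11.9 -27.1   0.  -51.1  63.8]
tool z dir -98.2 spin 0.0018
to [0.5197, -0.0332, 0.112] cm [ 0.62 -0.01  0.  ]
to [0.5197, -0.0332, 0.0982] cm [ 1.38 -0.   -0.  ]
top 93
side 127
```

View pics/stone.png

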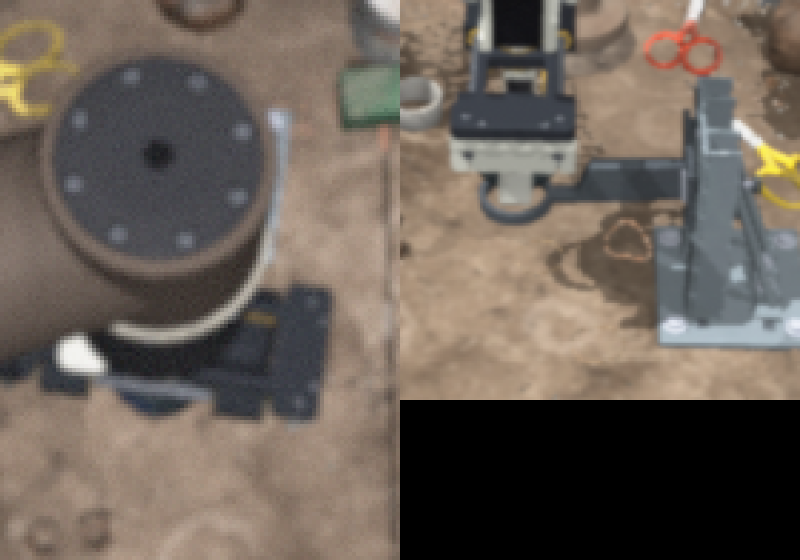

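The stone is held centred above the ring (finger ~(517,185), ring ~(515,205) in the side crop). Lowering gently.

>>> move_arm(commands=[[[0.4, 0, 0, 0], [0.4, 0, 0, 0], [0.3, 0, 0, 0], [0.2, 0, 0, 0], [0.1, 0, 0, 0], [0, 0, 0, 0]]])

```text
clock: 21.5
tool_pos: [0.5196, -0.0336, 0.1039]
orientation: [-61.5, 90.0, -159.8]
force: [-0.3, -0.1, -3.8]
opening: 0.0648
```

>>> move_arm(commands=[[[0.1, 0, 0, 0], [0.1, 0, 0, 0], [0.1, 0, 0, 0], [0, 0, 0, 0]]])

```text
clock: 21.9
tool_pos: [0.5196, -0.0336, 0.101]
orientation: [-57.4, 90.0, -155.6]
force: [0.3, 0.3, -4.2]
opening: 0.0646
```

>>> move_arm(commands=[[[0.1, 0, 0, 0], [0.1, 0, 0, 0], [0, 0, 0, 0]]])

```text
clock: 22.2
tool_pos: [0.5196, -0.0336, 0.0993]
orientation: [62.0, 90.0, -36.3]
force: [-1.5, 0.7, 0.3]
opening: 0.0647
```

>>> move_arm(commands=[[[0.1, 0, 0, 0], [0, 0, 0, 0]]])

```text
clock: 22.4
tool_pos: [0.5196, -0.0336, 0.0983]
orientation: [70.4, 90.0, -27.8]
force: [-3.3, 0.4, 3.0]
opening: 0.0649
```

>>> move_arm(commands=[[[-0.05, -0.05, 0, 0], [0, 0, 0, 0], [0, 0, 0, 0]]])

```text
clock: 22.7
tool_pos: [0.5194, -0.0335, 0.0987]
orientation: [106.8, 90.0, 8.6]
force: [-1.4, 1.4, 1.1]
opening: 0.0652
```

>>> move_arm(commands=[[[0, 0, 0, 0], [0, 0, 0, 0], [0, 0, 0, 0], [0, 0, 0, 0], [0, 0, 0, 0]]], jaw=7)

```text
clock: 23.2
tool_pos: [0.5192, -0.0335, 0.0985]
orientation: [79.2, 90.0, -19.0]
force: [-0.0, -0.9, 0.3]
opening: 0.0701
```

>>> move_arm(commands=[[[0, 0, 0, 0], [0, 0, 0, 0], [0, 0, 0, 0], [0, 0, 0, 0]]], jaw=8.7)

```text
clock: 23.6
tool_pos: [0.5191, -0.0335, 0.0986]
orientation: [78.1, 90.0, -20.1]
force: [0.4, -0.2, 0.3]
opening: 0.0862
```

```bash
python3 - <<'E'
from fit import *
from go import plan
plan(yaw=-8.3)
im,P=cloud("side"); o=cv2.resize(im[130:270,240:380],(560,560),interpolation=3); cv2.imwrite("pics/set.png",o[...,::-1])
E
```

```text
t 23.6 p [ 0.5191 -0.0335  0.0986] R
 [[ 0.     0.99  -0.143]
 [-0.    -0.143 -0.99 ]
 [-1.     0.     0.   ]] F [ 0.4 -0.2  0.3] q [ 17.9  13.2 -28.5   0.  -48.4  63.8]
tool z dir -98.24 spin 0.0011
```

View pics/set.png

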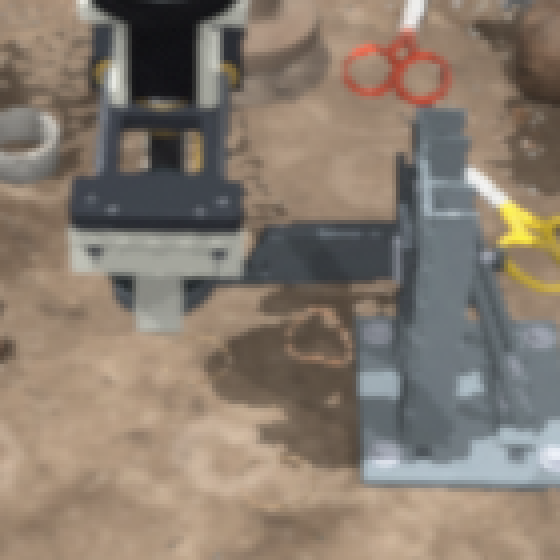

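The fingers are open around the stone, which sits in the ring at about (160,290). Rising straight up, then away and checking.

>>> move_arm(commands=[[[-0.5, 0, 0, 0], [-1, 0, 0, 0], [-2, 0, 0, 0], [-3, 0, 0, 0], [-4, 0, 0, 0], [-2, 0, 0, 0], [0, 0, -2, 0], [0, -1, -4, 0]]])

```text
clock: 24.45
tool_pos: [0.5186, 0.0267, 0.2256]
orientation: [113.5, 89.8, 15.1]
force: [0.5, 0.4, -0.0]
opening: 0.0869
```

>>> move_arm(commands=[[[0, -1, -4, 0], [0, -1, -4, 0], [0, -1, -4, 0], [0, -1, -4, 0], [0, 0, -2, 0], [0, 0, 0, 0], [0, 0, 0, 0]]])

```text
clock: 25.15
tool_pos: [0.504, 0.2112, 0.2239]
orientation: [-17.9, 90.0, -116.1]
force: [-0.9, -0.4, -1.1]
opening: 0.0866
```

```bash
python3 - <<'E'
from fit import *
import tilt
from go import plan
plan()
o=np.zeros((560,800,3),np.uint8)
for n in("top","side"):
    im,P=cloud(n); np.savez(n+"f.npz",im=im,P=P); tilt.tilt(n,"f",np.array([.6429,-.051]),-8.3)
    S=box(P,[.48,-.075,.115],[.56,.01,.17])
    f=least_squares(lambda p:np.linalg.norm(S-p,axis=1)-.033,[.519,-.033,.117],loss="soft_l1",f_scale=.003); print(" stone",f.x.round(4),len(S))
    if n=="top": o[:560,:400]=cv2.resize(im[110:250,230:330],(400,560),interpolation=3)
    else: o[:400,400:]=cv2.resize(im[130:270,240:380],(400,400),interpolation=3)
cv2.imwrite("pics/final.png",o[...,::-1])
E
```

```text
t 25.15 p [0.504  0.2112 0.2239] R
 [[-0.     0.99  -0.142]
 [-0.    -0.142 -0.99 ]
 [-1.    -0.     0.   ]] F [-0.9 -0.4 -1.1] q [ 43.3   8.6 -15.9   0.  -65.6  38.5]
top f [(-0.128, [0.1336, 0.1343], 137), (-0.054, [0.1211, 0.1218], 49), (-0.025, [0.1234, 0.1238], 61)]
   ring centre [ 0.4872 -0.0211] 2 z90 0.1196
 stone [ 0.5164 -0.0327  0.1141] 545
side f [(-0.128, [0.1307, 0.1329], 396), (-0.054, [0.1207, 0.122], 205), (-0.025, [0.1225, 0.124], 224)]
   ring centre [ 0.5205 -0.0388] 289 z90 0.1171
 stone [ 0.5181 -0.0326  0.1163] 736
```

View pics/final.png

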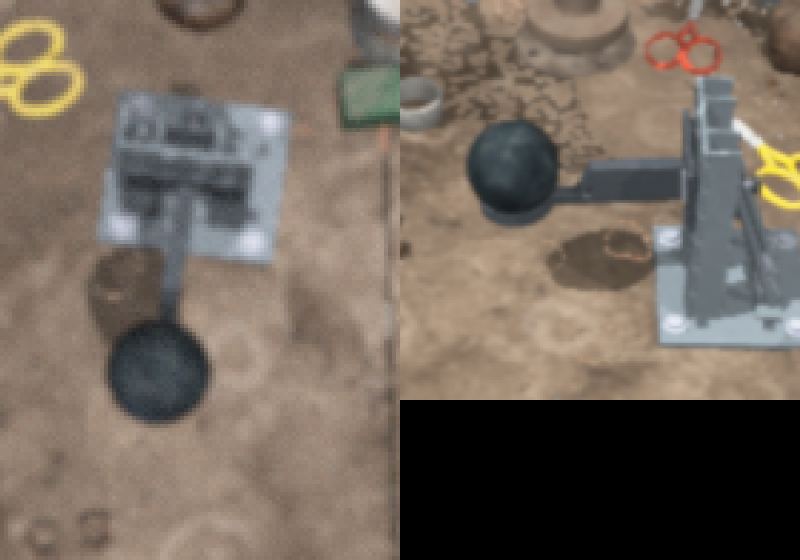

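```bash
python3 -c "
from plant import close_job; print(close_job())"
```

```text
the job is handed in; nothing more can be done
None
```

The bracket now hangs by both claws in the stand's top slots and the stone sits in its ring. I handed the job in at about 25 s, and the close call gave no verdict.

**Bracket:**
- The claws entered first time with no resistance. The plate met the uprights at the depth expected for claws fully in.
- The highest force I read while hanging it was about 19 N, during an upward test pull.
- That pull, about 15 N net of the weight, only tilted the bracket about its heel. I took that to mean the catch had snapped out, because I could not see the catch itself.
- Hanging free, it sags about 0.06 rad at the ring (limit 0.11). The heel works out at about 0.0895 m against the 0.090 m seat.

**Stone:**
- I lowered it to contact (about 7 N) and opened the fingers around it.
- The cameras put its centre at (0.516–0.518, −0.033, 0.114–0.116) m. That is about 2.5 to 3 mm from the ring's middle, partly because of the sag.
- The rib heights did not change after the stone went in.

**Disagreements:**
- The two cameras differ by about 2 mm in places.
- After the stone went in, the ring-centre fit failed because the stone hid the ring. The 2.5 to 3 mm offset therefore uses the ring position measured before placing.

The arm ended clear of everything, and no move went near the rough stone, though I did not re-measure it.

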